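# Close the finial mould on its dowels and hold it shut

### The job

We are about to shoot lamp finials with the glue gun. Swing the mould's strap up off its staple and right back over its hinge, then pick up the loose upper half of the mould, set it on the two dowels of the lower half the way round in which its holes match, and bring it fully down, face to face. Keep hold of it and keep it pressed down firmly with some 20 N (as under a 2 kg weight), and finish like that, still holding and pressing; leave the finials, the glue sticks and the brush where they are.

Things in the scene. Friction and masses are not known exactly. Their poses are not given: they have to be found in the camera images.
- mould_base: plywood board 236 x 96 x 12 mm, fixed to the bench, with lower half, hinge post, staple post and strap. Origin on the bench under the lower half's middle, z up; x runs from the staple post (x -66 mm, end nearer the robot) to the hinge post (x +70 mm). Posts: up to 30 mm wide, 6 mm thick, 72 mm high over the bench; staple up to 88 mm. 7 mm play between posts and each end of the upper half
- lower_half: lower half of a bright aluminium mould, block 110 x 56 x 28 mm (x, y, z) on the board; origin: centre of its underside, 12 mm over the bench; axes as mould_base. Its top (40 mm over the bench) is the parting face, with two finial-shaped hollows and a glue gate at the -x end, +y side. Two steel dowels stand 22 mm up from it, the top 8 mm tapered
- dowel12 (a point): foot of the thick dowel (12 mm diameter) on the lower half's parting face, at (-42, -18) mm from its middle, the end near the staple
- dowel8 (a point): foot of the thin dowel (8 mm diameter) on the lower half's parting face, at (+42, +18) mm from its middle, the end near the hinge
- strap (a joint): hinge of the steel strap (hasp), 20 mm wide, 4 mm thick, lying along the mould's middle 72 mm over the bench, its slot over the staple. 0 = shut (as it starts); grows as the free end swings up and back about mould_base's +y through strap_hinge; 1.57 = upright, 2.1 = leaning on its stop. Easy (0.02 N m friction, 120 g); past upright it falls back by itself and stays
- strap_hinge (a point): middle of the strap's hinge pin, 70 mm along +x of mould_base and 74.5 mm over the bench
- strap_end (a point): centre of the strap's rolled end, a bar of 14 mm diameter, 20 mm long along mould_base's y, 164 mm from the hinge pin; shut, it is 75.5 mm over the bench at x = -94 mm of mould_base, free all round. Pinched on its end faces (20 mm apart, fingers closing along y) it can turn between the fingers as the strap swings
- upper_half: loose upper half of the mould, bright aluminium block 110 x 56 x 30 mm (x, y, z), about 0.42 kg, hollowed face down on the bench. Origin: centre of its underside (parting face), z up; x, y go along the lower half's when in place. Two through holes, 14 and 10 mm diameter (1 mm play round the dowels); glue gate notch at the -x end, +y side. Can be gripped across its 56 mm width
- hole12 (a point): mouth, on the underside of the upper half, of the larger hole (14 mm diameter, for the 12 mm dowel), at (-42, -18) mm from its middle; meets dowel12 when the mould is shut
- hole8 (a point): mouth, on the underside of the upper half, of the smaller hole (10 mm diameter, for the 8 mm dowel), at (+42, +18) mm from its middle; meets dowel8 when the mould is shut
- finial_a: small turned brass lamp finial, 19 mm wide, 38 mm high, standing on the bench behind the hinge post (origin at its foot); a bystander
- finial_b: second brass finial, 19 mm wide, 38 mm high, beside finial_a (origin at its foot); a bystander
- stick_a: hot-melt glue stick, 12 x 100 x 12 mm, lying on the bench between robot and mould (origin under its middle); a bystander
- stick_b: hot-melt glue stick, 12 x 116 x 12 mm, lying beside stick_a (origin under its middle); a bystander
- glue_brush: paste brush with a red handle, 29 x 184 x 14 mm, lying on the bench (origin under its middle); a bystander

How it is judged:
By the outcome, as a careful person would: the job done as asked, in the order asked, and still so for the second after the job is handed in, while the arm keeps its last pose, push and grip.
It also fails if it takes over 58 s, if anything falls off the work surface, if the arm or the gripper's body presses on something with over 40 N, if the wrist force passes 120 N, or if a joint passes its speed limit or range.

### The arm

A 6-joint arm with a two-finger parallel gripper is mounted at the origin on the work surface; the furniture and walls round the work are solid. World frame = base frame: x ahead of the robot, y to its left, z up, the work surface at z = 0. Lengths are in mm, angles in rad, forces in N, time in s.
With the tool pointing down it reaches from about 425 to 950 mm from the base axis. Payload 14.7 kg.
Tool frame: the origin (TCP) lies at the very end of the fingers, on their centre line; the grasp point (between the pads) lies 19 mm behind it (hold_point_z is the distance from the TCP to the grasp point, in mm); z points along the fingers, y is the line along which they close (so a half turn about z gives the same grasp; the last joint's range is limited). The gripper opens to 85 mm and grips with 20 to 120 N. Pads are 22 mm wide; open, the fingers measure 114 mm over their backs; the gripper's body (76 mm by 85 mm) begins 54 mm behind the grasp point. The pads swing forward as they close: fully open they stand 13 mm farther back than shut.
Start: joints at [1.093, 0.48, 1.596, -0, 1.065, -0.047], TCP at [271.415, 590.615, 231.297] pointing down, gripper open.
Joint ranges: [-2.75, 2.75], [-0.82, 2.05], [0.23, 2.67], [-1.56, 4.7], [0.09, 2.69], [-2.92, 2.92]. Speed limits (rad/s): [1.89, 1.89, 2.39, 3.01, 3.01, 3.01].

### API

Orientations are given as a 3x3 rotation matrix whose columns are the frame's x, y, z axes.
In Python, from rig import * gives the robot as it stands.
- The arm moves only by the tool step_arm, never from a script. Its arguments are lists of equal length, an entry for each row: "offset": the shift along the tool's x, y, z scaled (see below), a list of three; "angular": the turn, a rotation vector about the tool's x, y, z scaled (see below), a list of three; "claw": the closure, from 0 (fully open) to 1 (shut). A call has 1 to 10 rows; each row shifts and turns the commanded pose from where the row before left it, along the tool's axes as they then stand; what a row does not reach is not made up. The controller multiplies each number of a shift by 0.12 m and each number of a turn by 60 degrees. A row lasts 1/12 s, in which the tool goes at most 41.7 mm and 7.16 degrees, less where a joint would pass 70% of its speed; a pose out of reach is approached as far as the arm can. A call with a number of a shift or a turn outside -1 to 1 is refused whole. A call with a gripper value outside its range is refused whole. The fingers move at their own pace and stop on an object; "force" is the grip in N (left out, the last holds). Time passes only in rows, so rows that do not move let the fingers close. It gives the time, the measured TCP pose, the force, the opening and the grip force at its end, in the units of the state.
- state(): the state, without advancing time (a new reading comes with each control period).
- camera(name): name is "side" or "top"; returns the picture (480x640x3 uint8, red, green, blue); there is no depth.
- camera_params(name): a dict with "mtx" (3x3 intrinsics, pixels), "world_from_camera" (4x4, takes a point from camera to world coordinates). Camera axes: x right, y up, looking along -z (the intrinsics and any distortion apply to the point x, -y, -z); pixel columns grow to the right and rows downward; lengths in mm; the calibration is good to about 2 mm. A picture is of the moment at which its call begins. camera_params takes no time and is no camera call.
- finish_job(): hands the job in; it is judged then, once.
The state is a dict: "time_s": time; "q": joint angles; "qvel": joint speeds; "tau": joint torques, N m; "ee_pos": TCP position; "tcp_rot": TCP orientation; "wrist_force": force on the tool from outside, world axes, zero at the start; "wrist_torque": the same for the moment, N m; "finger_gap": opening from 0.0 (shut) to 1.0 (fully open); "finger_force": force on a finger pad.
Only numpy, scipy, OpenCV 4.12 (cv2) and the standard library are available. Lean on these libraries where they do the work, as an engineer would, in place of code of your own. Each camera call takes 0.05 s, during which the arm holds its last target. There are 200 camera calls.

## Working session

There is one attempt and no reset: what is moved stays moved. The work goes in short steps, Python scripts to look and compute and a tool call to move; the robot and the scene stay as the last step left them, time stands still between calls to the robot, and variables do not carry over. Pictures are saved under pics/ and viewed, at most 10 in all, crops included, and the job is handed in when it is done.

Besides the shell and the picture viewer there is one more tool, called after "Request:" as name(argument=value, ...) on one line, values as JSON. step_arm: Moves the arm, as the interface text tells. Its arguments: {"type":"object","properties":{"offset":{"type":"array"},"angular":{"type":"array"},"claw":{"type":"array"},"force":{"type":"number"}},"required":["offset","angular","claw"]}

```bash
mkdir -p pics; python3 - <<'E'
from rig import *
import cv2, numpy as np
for n in ("top","side"):
    im=camera(n); cv2.imwrite(f"pics/{n}0.png",im[:,:,::-1]); p=camera_params(n); print(n,np.round(p["mtx"],1).tolist(),np.round(p["world_from_camera"],3).tolist(),[k for k in p])
s=state(); print(s)
E
```

```text
top [[496.5, 0.0, 326.3], [0.0, 496.5, 240.5], [0.0, 0.0, 1.0]] [[-0.029, 0.998, -0.064, 476.771], [-0.999, -0.027, 0.028, 148.584], [0.027, 0.064, 0.998, 1045.446], [0.0, 0.0, 0.0, 1.0]] ['mtx', 'world_from_camera']
side [[564.3, 0.0, 322.1], [0.0, 564.3, 249.8], [0.0, 0.0, 1.0]] [[0.956, 0.179, -0.232, 251.655], [-0.292, 0.525, -0.799, -789.749], [-0.022, 0.832, 0.554, 725.074], [0.0, 0.0, 0.0, 1.0]] ['mtx', 'world_from_camera']
{'time_s': 0.1, 'q': array([ 1.09339792e+00,  4.80726815e-01,  1.59679133e+00, -2.60652023e-06,
        1.06510374e+00, -4.66351109e-02]), 'qvel': array([ 0.00018619, -0.00125427,  0.00054749, -0.00188338,  0.00047179,
        0.00039127]), 'tau': array([ 5.84135978e-04, -9.52252650e+01, -4.31039250e+01, -5.26201256e-04,
        5.40243738e-03,  8.95352400e-06]), 'ee_pos': array([271.25590476, 590.30363833, 230.77130503]), 'tcp_rot': array([[-9.08647804e-01,  4.17563104e-01, -4.70875789e-04],
       [ 4.17563367e-01,  9.08647345e-01, -9.15204430e-04],
       [ 4.57044324e-05, -1.02821898e-03, -9.99999470e-01]]), 'wrist_force': array([-1.07365207,  0.60810196, -0.09002459]), 'wrist_torque': array([-0.0022001 , -0.04885114, -0.03132247]), 'finger_force': 0.0, 'finger_gap': 0.9997510275575539}
```

View pics/top0.png

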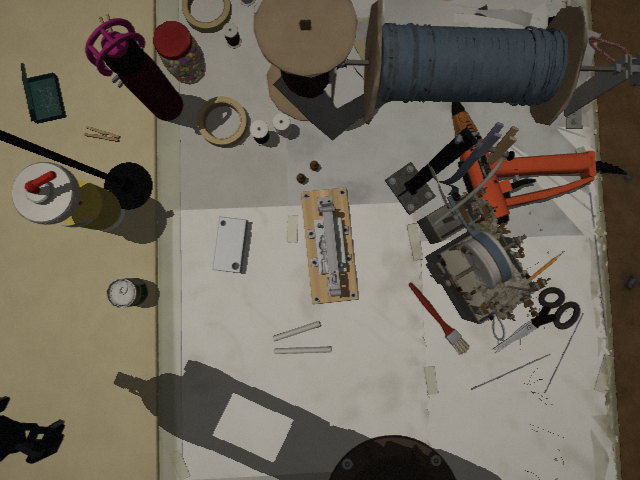

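View pics/side0.png

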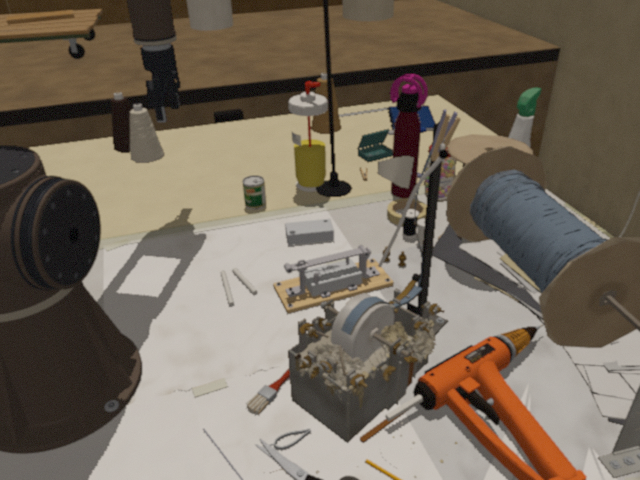

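The top view shows the mould base centred near (331,246), with its hinge end at the top and the strap's free end near (336,292). The upper half is at (232,245) with two holes, and the finials are at (302,178) and (314,165). The side view shows the shut strap at (330,258). I'll enlarge both areas next.

```bash
python3 - <<'E'
import cv2, numpy as np
im=cv2.imread("pics/top0.png"); 
a=cv2.resize(im[180:310,205:365],None,fx=4.6,fy=4.6,interpolation=cv2.INTER_CUBIC); cv2.imwrite("pics/topc.png",a)
im=cv2.imread("pics/side0.png"); 
a=cv2.resize(im[205:315,260:420],None,fx=5,fy=5,interpolation=cv2.INTER_CUBIC); cv2.imwrite("pics/sidec.png",a)
E
```

```text
(no output)
```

View pics/topc.png

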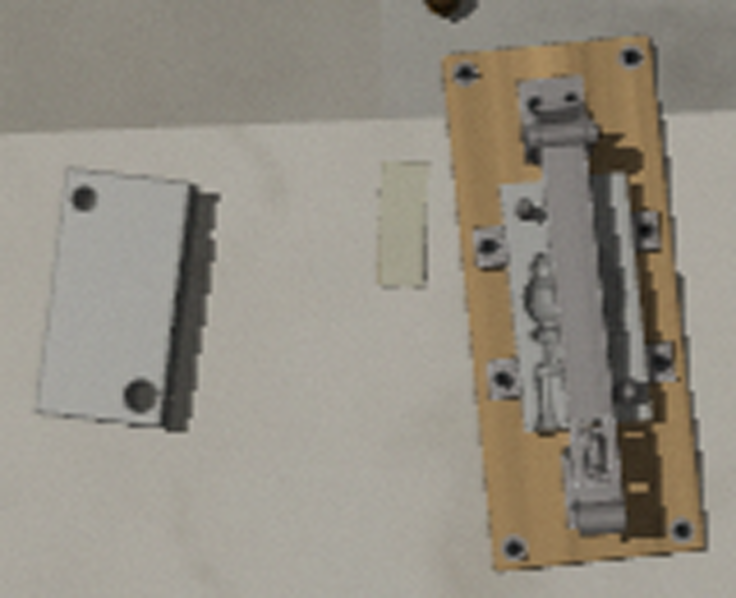

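View pics/sidec.png

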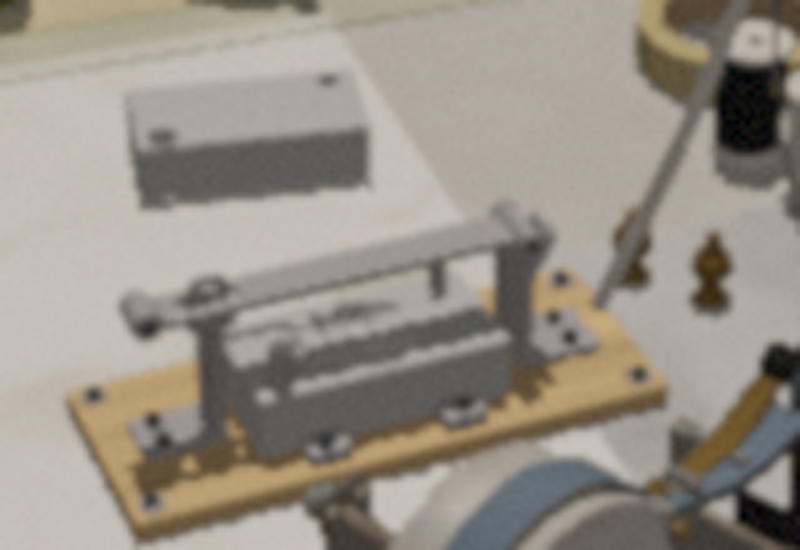

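The enlarged top view shows the larger hole of the upper half at crop (140,396), the robot-side, -y end. The smaller hole is at (83,198). The mould's thick dowel is at (630,392) and its thin one at (528,208), so the upper half already lies the right way round. In the side crop the strap is shut over the staple and its rolled end is at (140,312).

```bash
cat > h.py <<'E'
from rig import *
import cv2, numpy as np
def ray(n,px,z):
    p=camera_params(n); M=p["world_from_camera"]; px=np.atleast_2d(px).astype(float)
    d=np.c_[px,np.ones(len(px))]@np.linalg.inv(p["mtx"]).T; d=d*[1,-1,-1]@M[:3,:3].T
    return M[:3,3]+d*((z-M[2,3])/d[:,2])[:,None]
def fit(model,pts):  # rigid 2D: yaw, origin, residual
    m=np.array(model,float); w=pts[:,:2]; mc=m.mean(0); wc=w.mean(0); a=m-mc; b=w-wc
    t=np.arctan2((a[:,0]*b[:,1]-a[:,1]*b[:,0]).sum(),(a*b).sum())
    R=np.array([[np.cos(t),-np.sin(t)],[np.sin(t),np.cos(t)]]); o=wc-R@mc
    return t,o,np.round(w-(m@R.T+o),1).tolist()
def sub(n,crop,off,f,w=3,img=None):
    g=cv2.cvtColor(cv2.imread(img or f"pics/{n}0.png"),cv2.COLOR_BGR2GRAY)
    c=((np.array(crop)+.5)/f-.5+off).astype(np.float32).reshape(-1,1,2)
    return cv2.cornerSubPix(g,c.copy(),(w,w),(-1,-1),(3,50,.01)).reshape(-1,2),c.reshape(-1,2)
E
python3 - <<'E'
from h import *
U=[(55,28),(55,-28),(-55,-28),(-55,28)]
# board: extent 236x96; x-centre unknown offset -> fit its centre
B=[(118,48),(118,-48),(-118,-48),(-118,48)]
D={"top":((205,180),4.6,[(67,168),(193,184),(163,427),(37,410)],[(443,58),(652,36),(706,547),(495,570)]),
"side":((260,205),5,[(345,72),(368,128),(140,150),(127,95)],[(570,272),(665,385),(140,538),(70,400)])}
for n,(off,f,u,b) in D.items():
    for nm,c,m,z in(("U",u,U,30),("B",b,B,12)):
        s,r=sub(n,c,off,f); 
        for k,p in(("sub",s),("raw",r)):
            t,o,e=fit(m,ray(n,p,z)); print(n,nm,k,round(t,4),o.round(1),e)
def cr(n,p): o,f=D[n][:2]; return (np.array(p)+.5)/f-.5+o
print("strapend",ray("top",cr("top",(601,515)),80),ray("side",cr("side",(140,312)),75.5))
print("hinge",ray("top",cr("top",(560,132)),79))
print("dowelfeet tops 62", ray("top",cr("top",[(630,388),(526,207)]),62))
print("holes top z30", ray("top",cr("top",[(140,396),(83,198)]),30))
print("lower corners z40",ray("top",cr("top",[(500,185),(528,432),(652,420)]),40), ray("top",cr("top",[(627,172)]),40))
E
```

```text
top U sub -0.154 [540.4 318.5] [[-1.6, -0.5], [-0.9, 0.3], [2.3, 0.7], [0.2, -0.5]]
top U raw -0.1432 [539.5 316.8] [[-0.5, 0.4], [-1.1, 0.2], [0.3, -0.2], [1.4, -0.4]]
top B sub 0.0736 [532.  112.9] [[-0.6, -0.1], [0.1, -0.1], [0.3, -0.1], [0.2, 0.3]]
top B raw 0.0744 [533.  112.9] [[-1.6, -0.2], [-1.0, -0.2], [1.4, 0.4], [1.2, -0.0]]
side U sub -0.1577 [538.5 317.8] [[-3.2, -1.6], [2.4, 0.7], [0.4, 3.9], [0.4, -3.0]]
side U raw -0.1331 [540.8 317.2] [[-2.7, -1.5], [-0.6, 1.4], [2.3, 2.7], [1.0, -2.6]]
side B sub 0.0941 [533.3 108.2] [[0.9, -0.5], [-0.7, 1.5], [-1.6, -3.3], [1.4, 2.3]]
side B raw 0.0973 [534.5 109.6] [[-0.1, -2.2], [-2.2, 3.0], [-0.4, -0.7], [2.8, -0.1]]
strapend [[438.78936067 106.53163675  80.        ]] [[440.09615261 110.21763518  75.5       ]]
hinge [[601.59893661 119.03291584  79.        ]]
dowelfeet tops 62 [[492.12508428  91.60254203  62.        ]
 [571.55724089 134.16495568  62.        ]]
holes top z30 [[495.3178118  306.62523678  30.        ]
 [583.88602737 330.29266199  30.        ]]
lower corners z40 [[583.74706728 145.05820786  40.        ]
 [474.45805177 135.76419538  40.        ]
 [478.13050679  81.07843856  40.        ]] [[588.05041038  88.68045711  40.        ]]
```

The measurements agree: the mould base is at about (532,113) with yaw 0.075, and the upper half at (540,317.5) with yaw -0.145. The strap end is at about (438.5,106). First I turn the tool to the mould's yaw.

Request:
step_arm(offset=[[0, 0, 0], [0, 0, 0], [0, 0, 0], [0, 0, 0], [0, 0, 0], [0, 0, 0]], angular=[[0, 0, -0.0968], [0, 0, -0.0968], [0, 0, -0.0968], [0, 0, -0.0968], [0, 0, -0.0968], [0, 0, 0]], claw=[0, 0, 0, 0, 0, 0])

```text
time_s: 0.6
ee_pos: [271.3, 590.4, 231.0]
tcp_rot: [[-0.997, -0.081, -0.0], [-0.081, 0.997, -0.001], [0.0, -0.001, -1.0]]
wrist_force: [0.6, 0.4, -0.3]
finger_gap: 1.005
finger_force: 0.0
```

```bash
cat >> h.py <<'E'
BO=np.array([532.,113.]); BY=0.076
def b2w(x,y,z): c,s=np.cos(BY),np.sin(BY); return np.array([BO[0]+c*x-s*y,BO[1]+s*x+c*y,z])
def go(target,yaw):
    s=state(); R=s["tcp_rot"]; d=R.T@(np.array(target)-s["ee_pos"])
    ya=np.arctan2(R[1,1],R[0,1])-np.pi/2; e=(yaw-ya+np.pi/2)%np.pi-np.pi/2
    Rd=np.array([[-np.cos(ya),-np.sin(ya),0],[-np.sin(ya),np.cos(ya),0],[0,0,-1]]).T
    rv=cv2.Rodrigues(R.T@Rd)[0].ravel()/np.deg2rad(60)
    print("t",round(s["time_s"],2),"pos",s["ee_pos"].round(1),"offset units",(d/120).round(3),"yaw err rad",round(e,4),"=> tool z units",round(-e/np.deg2rad(60),4),"level rv",rv.round(4),"F",s["wrist_force"].round(1),"gap",round(s["finger_gap"],3),round(s["finger_force"],1),"q6",s["q"][5].round(2))
E
python3 -c "
from h import *
go(b2w(-94,0,130),BY)"
```

```text
t 0.6 pos [271.3 590.4 231. ] offset units [-1.059 -4.137  0.843] yaw err rad -0.0053 => tool z units 0.0051 level rv [-0.0005 -0.0004 -0.    ] F [ 0.6  0.4 -0.3] gap 1.005 0.0 q6 -0.56
```

Request:
step_arm(offset=[[-0.053, -0.207, 0.042], [-0.053, -0.207, 0.042], [-0.053, -0.207, 0.042], [-0.053, -0.207, 0.042], [-0.053, -0.207, 0.042], [-0.053, -0.207, 0.042], [-0.053, -0.207, 0.042], [-0.053, -0.207, 0.042], [-0.053, -0.207, 0.042], [-0.053, -0.207, 0.042]], angular=[[0, 0, 0.005], [0, 0, 0], [0, 0, 0], [0, 0, 0], [0, 0, 0], [0, 0, 0], [0, 0, 0], [0, 0, 0], [0, 0, 0], [0, 0, 0]], claw=[0, 0, 0, 0, 0, 0, 0, 0, 0, 0])

```text
time_s: 1.43
ee_pos: [352.6, 346.2, 180.6]
tcp_rot: [[-0.998, -0.067, -0.0], [-0.067, 0.998, -0.0], [0.0, -0.0, -1.0]]
wrist_force: [0.6, 0.4, -0.4]
finger_gap: 1.002
finger_force: 0.0
```

Request:
step_arm(offset=[[-0.053, -0.207, 0.042], [-0.053, -0.207, 0.042], [-0.053, -0.207, 0.042], [-0.053, -0.207, 0.042], [-0.053, -0.207, 0.042], [-0.053, -0.207, 0.042], [-0.053, -0.207, 0.042], [-0.053, -0.207, 0.042], [-0.053, -0.207, 0.042], [0, 0, 0]], angular=[[0, 0, 0], [0, 0, 0], [0, 0, 0], [0, 0, 0], [0, 0, 0], [0, 0, 0], [0, 0, 0], [0, 0, 0], [0, 0, 0], [0, 0, 0]], claw=[0, 0, 0, 0, 0, 0, 0, 0, 0, 0])

```text
time_s: 2.27
ee_pos: [426.1, 125.4, 134.9]
tcp_rot: [[-0.998, -0.065, -0.001], [-0.065, 0.998, -0.001], [0.001, -0.001, -1.0]]
wrist_force: [-0.2, 1.5, 0.8]
finger_gap: 1.0
finger_force: 0.0
```

```bash
python3 -c "
from h import *
go(b2w(-94,0,57),BY)"
```

```text
t 2.27 pos [426.1 125.4 134.9] offset units [-0.091 -0.168  0.649] yaw err rad 0.0111 => tool z units -0.0106 level rv [-0.0006 -0.0006 -0.    ] F [-0.2  1.5  0.8] gap 1.0 0.0 q6 -1.42
```

Request:
step_arm(offset=[[-0.045, -0.084, 0.1], [-0.046, -0.084, 0.1], [0, 0, 0.1], [0, 0, 0], [0, 0, 0]], angular=[[0, 0, -0.01], [0, 0, 0], [0, 0, 0], [0, 0, 0], [0, 0, 0]], claw=[0, 0, 0, 0, 0])

```text
time_s: 2.68
ee_pos: [437.3, 109.2, 99.3]
tcp_rot: [[-0.997, -0.079, -0.002], [-0.079, 0.997, -0.0], [0.002, -0.0, -1.0]]
wrist_force: [-0.4, -0.8, 0.8]
finger_gap: 1.003
finger_force: 0.0
```

```bash
python3 -c "
from h import *
go(b2w(-94,0,57),BY)
a=camera('side')[185:305,240:400]; b=camera('top')[180:310,240:400]
cv2.imwrite('pics/p1.png',np.hstack([cv2.resize(x[:120],None,fx=2.5,fy=3.3,interpolation=2)[:,:,::-1] for x in (a,b)]))"
```

```text
t 2.68 pos [437.3 109.2  99.3] offset units [-0.006 -0.028  0.352] yaw err rad -0.0029 => tool z units 0.0028 level rv [-0.0001 -0.0015 -0.    ] F [-0.4 -0.8  0.8] gap 1.003 0.0 q6 -1.47
```

View pics/p1.png

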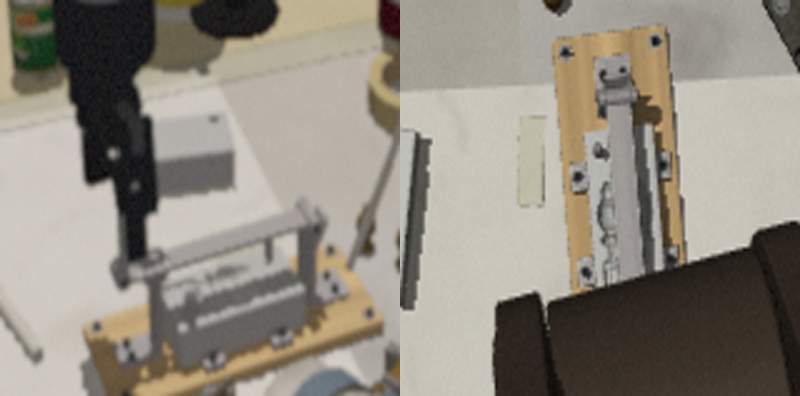

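The side view (left) shows the fingers above the strap end at (125,268), with the tips near (135,258). I'll check this by projecting the expected tips before going lower.

```bash
cat >> h.py <<'E'
def proj(n,w):
    p=camera_params(n); M=np.linalg.inv(p["world_from_camera"]); c=(np.atleast_2d(w)@M[:3,:3].T+M[:3,3])*[1,-1,-1]
    q=c@p["mtx"].T; return q[:,:2]/q[:,2:]
E
python3 -c "
from h import *
s=state();R=s['tcp_rot'];P=s['ee_pos']
for nm,w in (('tip+y',P+R@[0,42,-13]),('tip-y',P+R@[0,-42,-13]),('tcp',P),('bar',b2w(-94,0,75.5)),('bar0',b2w(-94,10,75.5)),('bar1',b2w(-94,-10,75.5))):
    print(nm,((proj('side',w)-[240,185])*[2.5,3.3]).round(0), w.round(0))
"
```

```text
tip+y [[ 97. 185.]] [435. 151. 113.]
tip-y [[131. 258.]] [441.  68. 113.]
tcp [[115. 238.]] [438. 110. 100.]
bar [[118. 275.]] [438. 106.  76.]
bar0 [[114. 266.]] [438. 116.  76.]
bar1 [[122. 284.]] [439.  96.  76.]
```

Request:
step_arm(offset=[[-0.006, -0.028, 0.1], [0, 0, 0.1], [0, 0, 0.1], [0, 0, 0.05], [0, 0, 0]], angular=[[0, 0, 0], [0, 0, 0], [0, 0, 0], [0, 0, 0], [0, 0, 0]], claw=[0, 0, 0, 0, 0], force=25)

```text
time_s: 3.2
ee_pos: [438.4, 106.1, 57.1]
tcp_rot: [[-0.997, -0.081, -0.001], [-0.081, 0.997, -0.0], [0.001, -0.0, -1.0]]
wrist_force: [0.0, -0.7, 0.5]
finger_gap: 0.998
finger_force: 0.0
```

Request:
step_arm(offset=[[0, 0, 0], [0, 0, 0], [0, 0, 0], [0, 0, 0], [0, 0, 0], [0, 0, 0], [0, 0, 0], [0, 0, 0]], angular=[[0, 0, 0], [0, 0, 0], [0, 0, 0], [0, 0, 0], [0, 0, 0], [0, 0, 0], [0, 0, 0], [0, 0, 0]], claw=[1, 1, 1, 1, 1, 1, 1, 1], force=25)

```text
time_s: 3.87
ee_pos: [439.1, 106.0, 57.8]
tcp_rot: [[-0.997, -0.081, 0.001], [-0.081, 0.997, 0.0], [-0.001, 0.0, -1.0]]
wrist_force: [-2.1, 0.8, 6.4]
finger_gap: 0.225
finger_force: 28.9
```

```bash
python3 -c "
from h import *
go(b2w(-94,0,57),BY)"
```

```text
t 3.87 pos [439.1 106.   57.8] offset units [ 0.007 -0.     0.007] yaw err rad -0.0052 => tool z units 0.0049 level rv [ 0.0001  0.0005 -0.    ] F [-2.1  0.8  6.4] gap 0.225 28.9 q6 -1.48
```

The grip is good: an opening of 0.225 is about 19 mm and the side force is near zero. Now I swing the strap along its arc, 0.1 rad per row.

Request:
step_arm(offset=[[-0.007, 0, -0.136], [-0.02, 0, -0.135], [-0.034, 0, -0.132], [-0.047, 0, -0.128], [-0.059, 0, -0.123], [-0.073, 0, -0.116], [-0.083, 0, -0.109], [-0.093, 0, -0.1]], angular=[[0, 0, 0.005], [0, 0, 0], [0, 0, 0], [0, 0, 0], [0, 0, 0], [0, 0, 0], [0, 0, 0], [0, 0, 0]], claw=[1, 1, 1, 1, 1, 1, 1, 1])

```text
time_s: 4.53
ee_pos: [488.6, 109.7, 175.8]
tcp_rot: [[-0.997, -0.076, -0.0], [-0.076, 0.997, 0.0], [0.0, 0.0, -1.0]]
wrist_force: [4.1, 2.1, -7.2]
finger_gap: 0.227
finger_force: 27.0
```

```bash
python3 -c "
from h import *
t=.8
go(b2w(70-164*np.cos(t),0,55.5+164*np.sin(t)),BY)"
```

```text
t 4.53 pos [488.6 109.7 175.8] offset units [ 0.006 -0.     0.022] yaw err rad 0.0001 => tool z units -0.0001 level rv [ 0.0001 -0.0004  0.    ] F [ 4.1  2.1 -7.2] gap 0.227 27.0 q6 -1.49
```

Request:
step_arm(offset=[[-0.102, 0, -0.08], [-0.111, 0, -0.075], [-0.118, 0, -0.068], [-0.125, 0, -0.056], [-0.13, 0, -0.043], [-0.133, 0, -0.03], [-0.136, 0, -0.016], [-0.136, 0, -0.003], [-0.136, 0, 0.011], [-0.134, 0, 0.025]], angular=[[0, 0, 0], [0, 0, 0], [0, 0, 0], [0, 0, 0], [0, 0, 0], [0, 0, 0], [0, 0, 0], [0, 0, 0], [0, 0, 0], [0, 0, 0]], claw=[1, 1, 1, 1, 1, 1, 1, 1, 1, 1])

```text
time_s: 5.37
ee_pos: [640.2, 121.3, 215.6]
tcp_rot: [[-0.997, -0.076, 0.0], [-0.076, 0.997, 0.0], [-0.0, 0.0, -1.0]]
wrist_force: [-1.5, 1.2, 3.3]
finger_gap: 0.225
finger_force: 30.1
```

```bash
python3 -c "
from h import *
t=1.9
go(b2w(70-164*np.cos(t),0,55.5+164*np.sin(t)),BY)"
```

```text
t 5.37 pos [640.2 121.3 215.6] offset units [-0.121 -0.     0.041] yaw err rad 0.0 => tool z units -0.0 level rv [ 0.0001  0.0002 -0.    ] F [-1.5  1.2  3.3] gap 0.225 30.1 q6 -1.51
```

Request:
step_arm(offset=[[-0.131, 0, 0.038], [-0.127, 0, 0.051], [0, 0, 0], [0, 0, 0], [0, 0, 0], [0, 0, 0], [0, 0, 0], [0, 0, 0], [0, 0, 0]], angular=[[0, 0, 0], [0, 0, 0], [0, 0, 0], [0, 0, 0], [0, 0, 0], [0, 0, 0], [0, 0, 0], [0, 0, 0], [0, 0, 0]], claw=[1, 1, 1, 0, 0, 0, 0, 0, 0])

```text
time_s: 6.12
ee_pos: [670.2, 123.5, 204.7]
tcp_rot: [[-0.997, -0.076, -0.0], [-0.076, 0.997, -0.0], [0.0, -0.0, -1.0]]
wrist_force: [0.2, 0.4, 0.1]
finger_gap: 1.001
finger_force: 0.0
```

Request:
step_arm(offset=[[0, 0, -0.2], [0, 0, -0.25], [0, 0, -0.25], [0, 0, -0.1], [0, 0, 0]], angular=[[0, 0, 0], [0, 0, 0], [0, 0, 0], [0, 0, 0], [0, 0, 0]], claw=[0, 0, 0, 0, 0])

```text
time_s: 6.53
ee_pos: [671.9, 123.7, 304.4]
tcp_rot: [[-0.997, -0.076, 0.006], [-0.076, 0.997, 0.001], [-0.006, 0.0, -1.0]]
wrist_force: [0.2, 1.1, -0.2]
finger_gap: 0.998
finger_force: 0.0
```

```bash
python3 -c "
from h import *
c,s_=np.cos(-.145),np.sin(-.145)
go([540,317.5,150],-.145)
cv2.imwrite('pics/p2.png',cv2.resize(camera('side')[120:320,220:480],None,fx=3,fy=3,interpolation=2)[:,:,::-1])"
```

```text
t 6.53 pos [671.9 123.7 304.4] offset units [0.98  1.693 1.282] yaw err rad -0.2211 => tool z units 0.2111 level rv [ 0.0003  0.0054 -0.    ] F [ 0.2  1.1 -0.2] gap 0.998 0.0 q6 -1.51
```

View pics/p2.png

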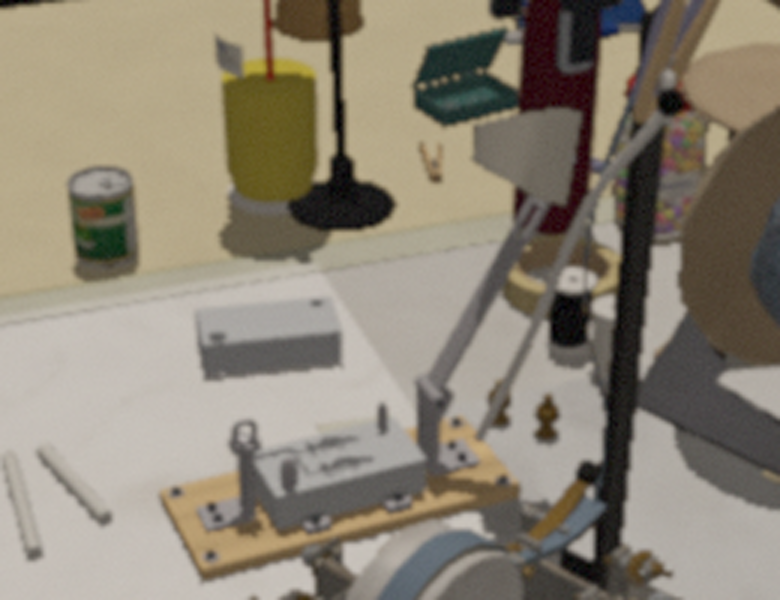

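The strap now leans back from the hinge at (430,385) to (545,200), and the dowels at (288,475) and (383,418) are free. Next I go to the upper half.

Request:
step_arm(offset=[[0.098, 0.169, 0], [0.098, 0.169, 0.04], [0.098, 0.169, 0.14], [0.098, 0.169, 0.16], [0.098, 0.169, 0.16], [0.098, 0.169, 0.16], [0.098, 0.169, 0.16], [0.098, 0.169, 0.16], [0.098, 0.169, 0.16], [0.098, 0.169, 0.14]], angular=[[0, 0, 0], [0, 0, 0], [0, 0, 0], [0, 0, 0], [0, 0, 0], [0, 0, 0], [0, 0, 0], [0, 0, 0], [0, 0, 0], [0, 0, 0]], claw=[0, 0, 0, 0, 0, 0, 0, 0, 0, 0])

```text
time_s: 7.42
ee_pos: [535.7, 316.9, 144.2]
tcp_rot: [[-0.997, -0.076, -0.002], [-0.076, 0.997, -0.001], [0.003, -0.001, -1.0]]
wrist_force: [0.7, 0.9, 0.1]
finger_gap: 0.998
finger_force: 0.0
```

Request:
step_arm(offset=[[0, 0, 0], [0, 0, 0], [0, 0, 0], [0, 0, 0]], angular=[[0, 0, 0.106], [0, 0, 0.106], [0, 0, 0], [0, 0, 0]], claw=[0, 0, 0, 0])

```text
time_s: 7.75
ee_pos: [537.1, 316.5, 145.9]
tcp_rot: [[-0.99, 0.142, -0.001], [0.142, 0.99, -0.001], [0.001, -0.001, -1.0]]
wrist_force: [0.0, -0.3, 0.7]
finger_gap: 0.999
finger_force: 0.0
```

```bash
python3 -c "
from h import *
go([540,317.5,6],-.145)
im=camera('top'); cv2.imwrite('pics/t2full.png',im[:,:,::-1])
cv2.imwrite('pics/p3.png',cv2.resize(im[180:310,205:365],None,fx=4.6,fy=4.6,interpolation=2)[:,:,::-1])"
```

```text
t 7.75 pos [537.1 316.5 145.9] offset units [-0.024  0.013  1.166] yaw err rad -0.0026 => tool z units 0.0024 level rv [-0.0009 -0.0012 -0.    ] F [ 0.  -0.3  0.7] gap 0.999 0.0 q6 -0.94
```

View pics/p3.png

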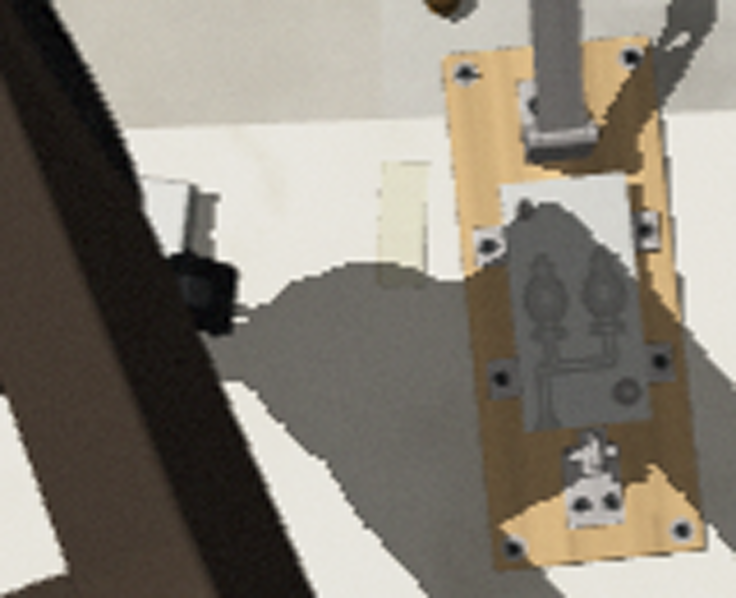

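The lower half's corners are visible at crop (500,186), (628,173), (652,420) and (527,432). The dowel tops are at (627,390) and (524,208). I measure with these, then descend for the grasp.

```bash
python3 -c "
from h import *
L=[(55,28),(55,-28),(-55,-28),(-55,28)]
s,r=sub('top',[(500,186),(628,173),(652,420),(527,432)],(205,180),4.6,img='pics/t2full.png')
for p in (s,r): print(fit(L,ray('top',p,40)))
d=ray('top',(np.array([(627,390),(525,208)])+.5)/4.6-.5+[205,180],62)
print(d.round(1),fit([(-42,-18),(42,18)],d))
go([540,317.5,3],-.145)"
```

```text
(np.float64(0.062261523221795866), array([529.98411844, 112.24151386]), [[0.2, 1.5], [-1.3, -1.5], [1.3, 0.2], [-0.1, -0.2]])
(np.float64(0.0728396430095687), array([530.87453775, 112.65074975]), [[-0.4, 0.5], [-0.2, -0.5], [0.1, 0.4], [0.5, -0.4]])
[[491.3  92.9  62. ]
 [571.1 134.6  62. ]] (np.float64(0.0763439646261907), array([531.21850387, 113.7657674 ]), [[0.6, 0.3], [-0.6, -0.3]])
t 7.8 pos [537.4 316.4 146.2] offset units [-0.021  0.013  1.194] yaw err rad -0.003 => tool z units 0.0028 level rv [-0.0006 -0.0008 -0.    ] F [ 0.6 -0.7  0.7] gap 1.004 0.0 q6 -0.95
```

Request:
step_arm(offset=[[-0.024, 0.01, 0.2], [0, 0, 0.2], [0, 0, 0.2], [0, 0, 0.2], [0, 0, 0.2], [0, 0, 0.12], [0, 0, 0.07], [0, 0, 0], [0, 0, 0]], angular=[[0, 0, 0.0025], [0, 0, 0], [0, 0, 0], [0, 0, 0], [0, 0, 0], [0, 0, 0], [0, 0, 0], [0, 0, 0], [0, 0, 0]], claw=[0, 0, 0, 0, 0, 0, 0, 0, 0])

```text
time_s: 8.55
ee_pos: [540.9, 317.4, 4.3]
tcp_rot: [[-0.989, 0.147, -0.0], [0.147, 0.989, -0.0], [0.0, -0.0, -1.0]]
wrist_force: [-0.3, -0.7, 0.5]
finger_gap: 1.0
finger_force: 0.0
```

Request:
step_arm(offset=[[0, 0, 0], [0, 0, 0], [0, 0, 0], [0, 0, 0], [0, 0, 0], [0, 0, 0], [0, 0, 0], [0, 0, 0]], angular=[[0, 0, 0], [0, 0, 0], [0, 0, 0], [0, 0, 0], [0, 0, 0], [0, 0, 0], [0, 0, 0], [0, 0, 0]], claw=[1, 1, 1, 1, 1, 1, 1, 1], force=100)

```text
time_s: 9.22
ee_pos: [541.4, 317.8, 5.8]
tcp_rot: [[-0.989, 0.148, 0.002], [0.148, 0.989, 0.001], [-0.002, 0.001, -1.0]]
wrist_force: [-2.0, -2.6, 13.2]
finger_gap: 0.636
finger_force: 106.8
```

```bash
python3 -c "
from h import *
go([540,317.5,3],-.145)"
```

```text
t 9.22 pos [541.4 317.8   5.8] offset units [ 0.011 -0.004  0.023] yaw err rad 0.0031 => tool z units -0.003 level rv [ 0.0009  0.0014 -0.    ] F [-2.  -2.6 13.2] gap 0.636 106.8 q6 -0.94
```

Request:
step_arm(offset=[[0, 0, -0.05], [0, 0, -0.1], [0, 0, -0.2], [0, 0, -0.2], [0, 0, -0.2], [0, 0, -0.15], [0, 0, -0.05], [0, 0, 0], [0, 0, 0]], angular=[[0, 0, 0], [0, 0, 0], [0, 0, 0], [0, 0, 0], [0, 0, -0.053], [0, 0, -0.053], [0, 0, -0.053], [0, 0, -0.053], [0, 0, 0]], claw=[1, 1, 1, 1, 1, 1, 1, 1, 1])

```text
time_s: 9.97
ee_pos: [541.1, 317.8, 119.9]
tcp_rot: [[-0.997, -0.076, 0.002], [-0.076, 0.997, 0.001], [-0.002, 0.001, -1.0]]
wrist_force: [0.1, 0.7, -4.9]
finger_gap: 0.634
finger_force: 106.7
```

```bash
sed -i 's/^BO=.*/BO=np.array([531.3,113.]); BY=0.0745/' h.py; python3 -c "
from h import *
go(b2w(1.5,0,118),BY)"
```

```text
t 9.97 pos [541.1 317.8 119.9] offset units [ 0.199 -1.695  0.014] yaw err rad -0.002 => tool z units 0.0019 level rv [ 0.0007  0.0016 -0.    ] F [ 0.1  0.7 -4.9] gap 0.634 106.7 q6 -1.16
```

Request:
step_arm(offset=[[0.02, -0.1, 0], [0.02, -0.17, 0], [0.02, -0.19, 0], [0.02, -0.19, 0], [0.02, -0.19, 0], [0.02, -0.19, 0], [0.02, -0.19, 0], [0.02, -0.19, 0], [0.02, -0.17, 0], [0.019, -0.115, 0]], angular=[[0, 0, 0.002], [0, 0, 0], [0, 0, 0], [0, 0, 0], [0, 0, 0], [0, 0, 0], [0, 0, 0], [0, 0, 0], [0, 0, 0], [0, 0, 0]], claw=[1, 1, 1, 1, 1, 1, 1, 1, 1, 1])

```text
time_s: 10.8
ee_pos: [530.7, 110.8, 118.1]
tcp_rot: [[-0.998, -0.069, -0.001], [-0.069, 0.998, -0.0], [0.001, -0.0, -1.0]]
wrist_force: [0.7, -0.8, -5.6]
finger_gap: 0.633
finger_force: 106.8
```

Request:
step_arm(offset=[[0, 0, 0], [0, 0, 0], [0, 0, 0]], angular=[[0, 0, 0], [0, 0, 0], [0, 0, 0]], claw=[1, 1, 1])

```text
time_s: 11.05
ee_pos: [531.4, 113.2, 118.2]
tcp_rot: [[-0.998, -0.07, 0.0], [-0.07, 0.998, 0.0], [-0.0, 0.0, -1.0]]
wrist_force: [0.3, 0.1, -4.7]
finger_gap: 0.634
finger_force: 106.8
```

```bash
python3 -c "
from h import *
go(b2w(1.5,0,118),BY)
im=camera('side'); cv2.imwrite('pics/s4full.png',im[:,:,::-1])
cv2.imwrite('pics/p4.png',cv2.resize(im[205:315,260:420],None,fx=5,fy=5,interpolation=2)[:,:,::-1])"
```

```text
t 11.05 pos [531.4 113.2 118.2] offset units [-0.011 -0.001  0.002] yaw err rad 0.0042 => tool z units -0.004 level rv [ 0.0001  0.     -0.    ] F [ 0.3  0.1 -4.7] gap 0.634 106.8 q6 -1.49
```

View pics/p4.png

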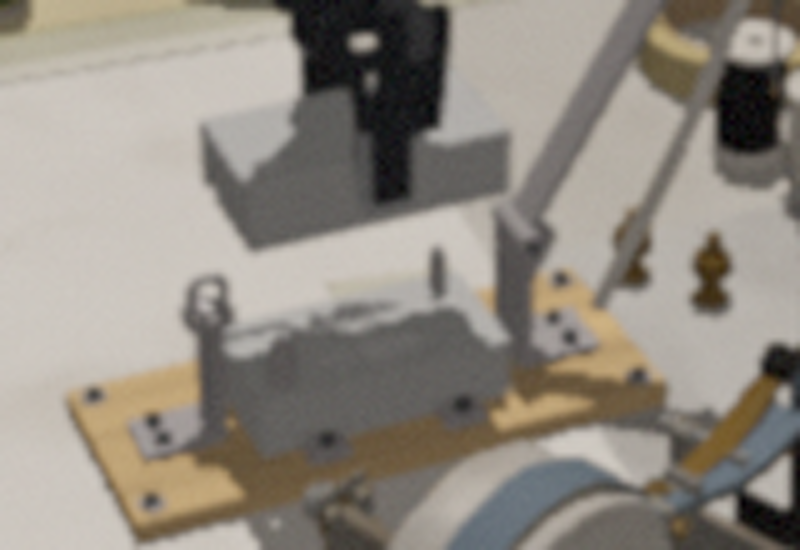

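The held block's lower front corners are at crop (253,250) and (508,190). The lower half's left bottom front corner is at (262,458). I compare both with the projected expectation, so that any calibration offset cancels out.

```bash
python3 -c "
from h import *
pr=lambda w:((proj('side',w)-[260,205]+.5)*5-.5).round(0)
s=state(); P=s['ee_pos'];R=s['tcp_rot']
B=lambda x,y,z: P+R@[-(x-1.5),y,0]*1.0*np.array([1,1,0])+[0,0,z-5.8]
print('held bottom L,R', pr([B(-55,-28,0),B(55,-28,0)]),'seen 253,250 508,190')
print('held top far L', pr([B(-55,28,30),B(55,-28,30)]),'seen ~202,122 / 510,130')
print('low bottom front L,R', pr([b2w(-55,-28,12),b2w(55,-28,12)]),'seen 262,458')
print('low top front L,R, back L', pr([b2w(-55,-28,40),b2w(55,-28,40),b2w(-55,28,40)]))
print('dowel8 top,foot; d12 top', pr([b2w(42,18,62),b2w(42,18,40),b2w(-42,-18,62),b2w(-42,-18,40)]),'seen 437,250; 437,295')
print('board', pr([b2w(118,48,12),b2w(118,-48,12),b2w(-118,-48,12),b2w(-118,48,12)]),'seen (570,272),(665,385),(140,538),(70,400)')
"
```

```text
held bottom L,R [[246. 257.]
 [506. 196.]] seen 253,250 508,190
held top far L [[195. 121.]
 [508. 132.]] seen ~202,122 / 510,130
low bottom front L,R [[258. 462.]
 [506. 398.]] seen 262,458
low top front L,R, back L [[256. 407.]
 [507. 343.]
 [209. 331.]]
dowel8 top,foot; d12 top [[434. 248.]
 [433. 291.]
 [276. 341.]
 [278. 385.]] seen 437,250; 437,295
board [[564. 269.]
 [663. 389.]
 [126. 530.]
 [ 55. 394.]] seen (570,272),(665,385),(140,538),(70,400)
```

The residuals match for the block and the mould within about 1 mm. I correct x and yaw and descend to just above the dowels.

Request:
step_arm(offset=[[-0.011, 0, 0.05], [0, 0, 0.1], [0, 0, 0.1], [0, 0, 0.1], [0, 0, 0.04], [0, 0, 0], [0, 0, 0]], angular=[[0, 0, -0.004], [0, 0, 0], [0, 0, 0], [0, 0, 0], [0, 0, 0], [0, 0, 0], [0, 0, 0]], claw=[1, 1, 1, 1, 1, 1, 1])

```text
time_s: 11.68
ee_pos: [532.7, 113.4, 71.2]
tcp_rot: [[-0.997, -0.076, -0.001], [-0.076, 0.997, -0.0], [0.001, -0.0, -1.0]]
wrist_force: [0.3, -0.0, -4.2]
finger_gap: 0.633
finger_force: 106.9
```

```bash
python3 -c "
from h import *
go(b2w(1.5,0,46),BY)
p=[camera('side')[205:315,260:420],camera('top')[180:310,225:385]]
cv2.imwrite('pics/p5.png',cv2.resize(p[0],None,fx=5,fy=5,interpolation=2)[:,:,::-1])"
```

```text
t 11.68 pos [532.7 113.4  71.2] offset units [-0.001 -0.003  0.21 ] yaw err rad -0.0016 => tool z units 0.0016 level rv [-0.     -0.0005 -0.    ] F [ 0.3 -0.  -4.2] gap 0.633 106.9 q6 -1.49
```

View pics/p5.png

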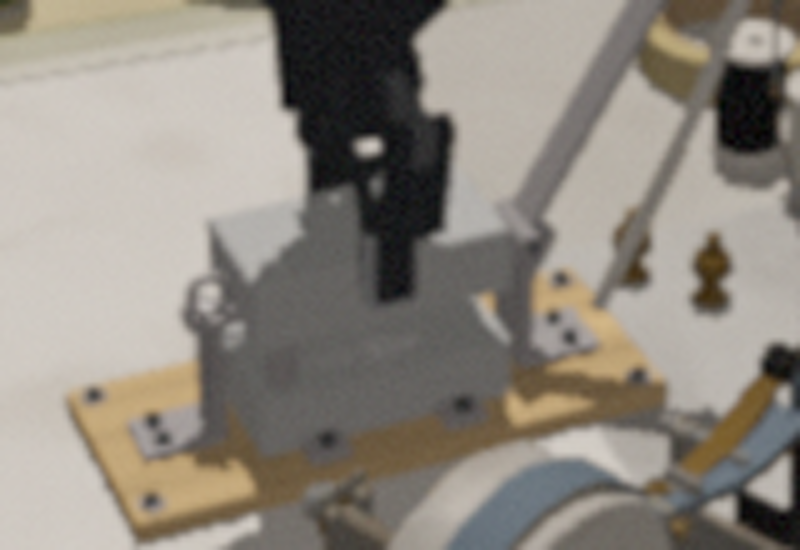

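The held block sits in line over the lower half: its right edge is at 513 against 510 and the left edges match. It is between the posts, so I go down slowly.

Request:
step_arm(offset=[[0, 0, 0.03], [0, 0, 0.03], [0, 0, 0.03], [0, 0, 0]], angular=[[0, 0, 0], [0, 0, 0], [0, 0, 0], [0, 0, 0]], claw=[1, 1, 1, 1])

```text
time_s: 12.12
ee_pos: [532.4, 113.0, 59.9]
tcp_rot: [[-0.997, -0.075, -0.001], [-0.075, 0.997, -0.0], [0.001, -0.0, -1.0]]
wrist_force: [-0.5, 0.3, -4.4]
finger_gap: 0.635
finger_force: 106.9
```

There is no contact force with the underside at about 54 mm, so both tapers are inside their holes.

Request:
step_arm(offset=[[0, 0, 0.025], [0, 0, 0.025], [0, 0, 0.025], [0, 0, 0.02], [0, 0, 0], [0, 0, 0]], angular=[[0, 0, 0], [0, 0, 0], [0, 0, 0], [0, 0, 0], [0, 0, 0], [0, 0, 0]], claw=[1, 1, 1, 1, 1, 1])

```text
time_s: 12.62
ee_pos: [532.7, 113.0, 48.9]
tcp_rot: [[-0.997, -0.075, -0.0], [-0.075, 0.997, -0.0], [0.0, -0.0, -1.0]]
wrist_force: [0.9, 0.4, -5.7]
finger_gap: 0.632
finger_force: 106.9
```

```bash
python3 -c "
from h import *
go(b2w(1.5,0,45.8),BY)"
```

```text
t 12.62 pos [532.7 113.   48.9] offset units [-0.001  0.     0.026] yaw err rad -0.001 => tool z units 0.001 level rv [-0.     -0.0004 -0.    ] F [ 0.9  0.4 -5.7] gap 0.632 106.9 q6 -1.49
```

Request:
step_arm(offset=[[0, 0, 0.012], [0, 0, 0.012], [0, 0, 0], [0, 0, 0]], angular=[[0, 0, 0], [0, 0, 0], [0, 0, 0], [0, 0, 0]], claw=[1, 1, 1, 1], force=120)

```text
time_s: 12.95
ee_pos: [532.8, 113.1, 46.2]
tcp_rot: [[-0.997, -0.075, -0.0], [-0.075, 0.997, -0.0], [0.0, -0.0, -1.0]]
wrist_force: [-0.5, 0.3, -4.8]
finger_gap: 0.626
finger_force: 132.1
```

Request:
step_arm(offset=[[0, 0, 0.01], [0, 0, 0], [0, 0, 0], [0, 0, 0]], angular=[[0, 0, 0], [0, 0, 0], [0, 0, 0], [0, 0, 0]], claw=[1, 1, 1, 1])

```text
time_s: 13.28
ee_pos: [532.9, 113.1, 46.0]
tcp_rot: [[-0.997, -0.075, 0.001], [-0.075, 0.997, 0.0], [-0.001, 0.0, -1.0]]
wrist_force: [-5.1, -1.4, 15.2]
finger_gap: 0.628
finger_force: 134.9
```

Request:
step_arm(offset=[[0, 0, 0.002], [0, 0, 0], [0, 0, 0], [0, 0, 0], [0, 0, 0], [0, 0, 0], [0, 0, 0], [0, 0, 0]], angular=[[0, 0, 0], [0, 0, 0], [0, 0, 0], [0, 0, 0], [0, 0, 0], [0, 0, 0], [0, 0, 0], [0, 0, 0]], claw=[1, 1, 1, 1, 1, 1, 1, 1])

```text
time_s: 13.95
ee_pos: [532.8, 113.1, 45.9]
tcp_rot: [[-0.997, -0.075, 0.001], [-0.075, 0.997, 0.0], [-0.001, 0.0, -1.0]]
wrist_force: [-6.3, -1.9, 20.9]
finger_gap: 0.627
finger_force: 136.0
```

```bash
python3 -c "
from h import *
a=camera('side');go(b2w(1.5,0,45.8),BY); cv2.imwrite('pics/p6.png',cv2.resize(a[150:315,260:420],None,fx=3.6,fy=3.6,interpolation=2)[:,:,::-1])
for i in range(4): camera('top'); s=state(); print(s['wrist_force'].round(1),s['ee_pos'].round(2))"
```

```text
t 14.0 pos [532.9 113.1  45.9] offset units [0.    0.    0.001] yaw err rad -0.001 => tool z units 0.001 level rv [ 0.      0.0006 -0.    ] F [-5.8 -1.4 20.5] gap 0.625 136.0 q6 -1.49
[-6.7 -1.4 20.9] [532.83 113.07  45.92]
[-6.2 -1.5 21. ] [532.85 113.1   45.93]
[-6.  -2.2 20. ] [532.84 113.08  45.94]
[-6.6 -1.2 20.8] [532.85 113.1   45.96]
```

View pics/p6.png

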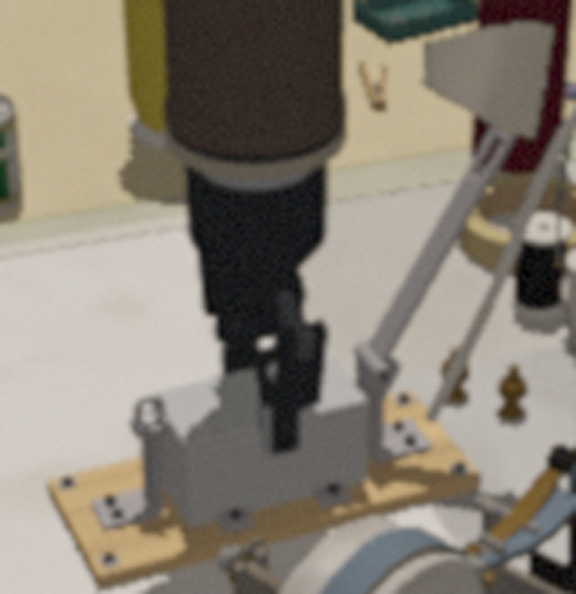

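The block sits closed on the lower half with no gap along the joint (around (270,480)). The strap is still back at (495,150), the gripper is still holding, and the push is a steady 20-21 N. I hand in.

```bash
python3 -c "
from rig import *
print(finish_job())"
```

```text
the job is handed in; nothing more can be done
None
```

The strap is swung back over its hinge, and the upper half is on both dowels the right way round and fully down; I handed the job in at about 14 s with the gripper still holding it and pressing with 20–21 N.

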